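Snap a saucepan's split handle shut and swing it in, clear of the next pot

TASK

The handle of the small metal saucepan sticks out over the front of the hob, beside the red pot, with its two halves sprung apart. First squeeze the halves together until they snap shut and stay shut; then swing the pan round where it stands, without lifting it off the hob, until its handle points to the left, away from the red pot and parallel to the hob's front edge. The pan must end standing inside its marked ring; let go of it and leave the red pot and everything else undisturbed.

Things in the scene. Friction and masses are not known exactly. Their poses are not given: they have to be found in the camera images.
- hob: Compact two-ring tabletop hob, fixed for the episode: steel slab with black glass, 230 (x) x 500 (y) x 50 mm high. Origin at the centre of its underside; own x points to the back, own y along the front edge to the left end, z up. Glass top 50 mm above the worktop. Two black knobs on the front face (they play no part).
- ring_left (a point): Centre of the white ring (radius 80 mm) printed flush on the left half of the glass, at hob (0, +120, 50) mm. The saucepan stands in it.
- saucepan: Small open aluminium saucepan, about 0.5 to 1 kg, outside radius 60 mm (rim 62), 96 mm high, wall 3 mm, loose on the glass. Origin at the centre of its underside; own x points along its handle's centre line, z up. Its split handle is described under handle_hinge and handle_grip.
- handle_hinge (a point): Middle of the handle's hinge bracket, 72 mm from the pan's axis, 82 mm above its underside. Two black bars, each 10 mm wide, 16 mm tall, reaching from 90 to 190 mm from the pan's axis, swing level on two upright pins 6.5 mm to either side of this point and are geared to open by equal angles. The bracket and its grey spring cap reach up to 99 mm above the pan's underside.
- handle_grip (a point): Point on the handle's centre line 124 mm from the pan's axis, at the bars' middle height; it moves with the pan. The pair is about 23 mm wide here when shut and about 56 mm over the outsides when apart (about 62 mm across pads 20 mm wide). An over-centre spring holds the bars apart: squeezed here from both sides they yield only at about 13 N on each side, then ever less; past half-way (0.15 rad) the spring pulls them shut and keeps them shut.
- half_left (a joint): Closing angle (rad) of one half of the handle: 0 fully apart (its stop, where it starts: the bar then stands 0.3 rad off the centre line), 0.30 fully shut (its other stop); it rests only at either stop.
- half_right (a joint): The same for the other half; always equal to half_left.
- red_pot: Red enamel pot with lid and a stick handle, 0.95 kg, loose, body radius about 92 mm, 152 mm high with its knob, on the hob's right half. Origin near the centre of its underside. Leave alone.
- mug_coffee: Striped mug, 95 mm high, on the worktop behind the left of the hob; origin under its middle. Leave alone.
- pink_cup: Pink mug, 101 mm high, right of the hob; origin under its middle. Leave alone.
- shaker_1: Glass shaker with grey cap and white filling, diameter 44, 90 mm high; origin under its middle. Leave alone.
- shaker_2: Glass shaker with grey cap and grey filling, diameter 44, 90 mm high; origin under its middle. Leave alone.
- spice_jar_5: Spice jar with white lid, diameter 43, 100 mm high; origin under its middle. Leave alone.

How it is judged (in metres and radians):
On the way, in this order (a step that is already met when the one before it is completed fails the run):
1. both halves of the handle are snapped shut (value of joint each of half_left, half_right above 0.26 rad), for 0.2 s.
2. the handle points left, away from the red pot, parallel to the hob's front edge within 15 degrees (angle between the x axis of saucepan and the y axis of hob, either way round below 0.26 rad and y of handle_grip in the frame of hob above 0.2 m), for 0.2 s.
At the end, for the whole second after the job is handed in: Both handle halves shut (each closed by more than 0.26 rad of 0.30); handle pointing to the hob's left end, parallel to its front edge within 0.26 rad; the saucepan standing flat and at rest on the glass inside its ring (its axis within 20 mm of the ring's centre) (all of step 1 and all of step 2 and horizontal distance between saucepan and ring_left below 0.02 m and angle between saucepan's own z axis and vertical below 0.05 rad and linear speed of saucepan below 0.02 m/s and z of saucepan in the frame of hob between 0.045 and 0.055 m); the robot touches nothing.
It fails at once if the saucepan is lifted more than 15 mm off the glass (z of saucepan in the frame of hob above 0.065 m).
It fails at once if the saucepan is tipped more than 0.25 rad (angle between saucepan's own z axis and vertical above 0.25 rad).
It fails at once if the red pot is shifted more than 15 mm (distance of red_pot from where it was at the start of the episode above 0.015 m).
It fails at once if a bystander is shifted more than 20 mm (distance of any of mug_coffee, pink_cup, shaker_1, shaker_2, spice_jar_5 from where it was at the start of the episode above 0.02 m).
It also fails if it takes over 45 s, if anything falls off the work surface, if the arm or the gripper's body presses on something with over 40 N, if the wrist force passes 120 N, or if a joint passes its speed limit or range.

ROBOT

A 6-joint arm with a two-finger parallel gripper is mounted at the origin on a cart in front of the work surface, level with it; the furniture and walls round the work are solid. World frame = base frame: x ahead of the robot, y to its left, z up, the work surface at z = 0. Lengths are in mm, angles in rad, forces in N, time in s.
With the tool pointing down it reaches from about 275 to 750 mm from the base axis. Payload 10.2 kg.
Tool frame: the origin (TCP) lies at the very end of the fingers, on their centre line; the grasp point (between the pads) lies 19 mm behind it (ctrl.hold_point_z is the distance from the TCP to the grasp point, in mm); z points along the fingers, y is the direction in which the jaws open and shut (so a half turn about z gives the same grasp; the last joint's range is limited). The gripper opens to 85 mm and grips with 20 to 120 N. Pads are 22 mm wide; open, the fingers measure 114 mm over their backs; the gripper's body (76 mm by 85 mm) begins 54 mm behind the grasp point. The pads swing forward as they close: fully open they stand 13 mm farther back than shut.
Start: joints at [0.926, 0.313, 1.498, -0, 1.331, -0.223], TCP at [214.95, 478.986, 231.294] pointing down, gripper open.
Joint ranges: [-2.94, 2.94], [-0.97, 2.17], [0.19, 2.56], [-1.23, 4.37], [0.02, 3.11], [-2.88, 2.88]. Speed limits (rad/s): [2.39, 2.39, 3.01, 3.14, 3.14, 3.14].

INTERFACE

Orientations are given as a unit quaternion [w, x, y, z].
In Python, from rig import readout, cams, workorder, spotter, ctrl gives the robot as it stands.
- The arm moves only by the tool step_arm, never from a script. Its argument "plan" is text: rows parted by semicolons, each of 5 numbers parted by spaces: the shift along the tool's x, y, z in cm, then the turn about the tool's z in degrees, then the opening in per cent of the stroke, from 0 (shut) to 100 (fully open). In form: x y z twist gripper; .... A call has 1 to 10 rows; each row is the pose to reach, as a shift and turn from the pose commanded when the call began, along the tool's axes at that moment; what a row does not reach only later rows make up. A row lasts 1/10 s, in which the tool goes at most 50 mm and 8.59 degrees, less where a joint would pass 70% of its speed; a pose out of reach is approached as far as the arm can. A call with a gripper value outside its range is refused whole. The fingers move at their own pace and stop on an object; "grip_force" is the grip in N (left out, the last holds). Time passes only in rows, so rows that repeat a pose let the fingers close. It gives the time, the measured TCP pose, the force and the opening at its end, in the units of the state.
- readout.sense(): the state, without advancing time (a new reading comes with each control period).
- cams.capture(name): name is "scene" or "side" or "wrist"; returns (picture, depth): 400x640x3 uint8, red, green, blue; 400x640 float32, mm along the optical axis (not along the pixel's ray), 0 where there is no reading.
- cams.camera_info(name): a dict with "vfov" (degrees; the focal length in pixels is half the picture's height over the tangent of half this angle, whatever the lens; pixels are square), "cx", "cy" (the principal point, pixels), "k1" (the pictures are not rectified: a ray, as slopes to the right and down, at radius r is drawn at 1 + k1 r^2 times it, then the intrinsics apply), "rvec" (rotation vector, rad) and "tvec" (3), from world to camera coordinates, as OpenCV has them. Camera axes: x right, y down, z forward; pixel columns grow to the right and rows downward; lengths in mm; the calibration is good to about 2 mm. A picture is of the moment at which its call begins: read the wrist's pose just before it. camera_info takes no time and is no camera call; for the wrist camera it gives the pose at the moment of the call.
- workorder.finish_job(): hands the job in, once; it reports no verdict.
Trained networks look in the newest picture that a camera, given by its name, has taken for a name from the list of things; names that differ only in an ending like _2 or _b are one class to them, and where a whole thing is asked for, a point or a joint stands for the part that bears it (a point fixed in the world has none). Each returns a list of dicts, best first, with "conf" (0 to 1); they miss things now and then, are a little off and sometimes report something else, mostly with a low value. They report only what shows in the picture. A call takes as long as a camera call.
- spotter.regions_of(camera, target): "pixels" (400x640 bool, what is visible of it) and "extent" ([centre column, centre row, width, height] in pixels, round what is visible of it).
The state is a dict: "time_s": time; "joints": joint angles; "dq": joint speeds; "tau": joint torques, N m; "eef_pos": TCP position; "ee_rot": TCP orientation; "force": force on the tool from outside, world axes, zero at the start; "wrist_torque": the same for the moment, N m; "grip_width": opening from 0.0 (shut) to 1.0 (fully open).
Only numpy, scipy, OpenCV 4.12 (cv2) and the standard library are available. Lean on these libraries where they do the work, as an engineer would, in place of code of your own. Each camera call takes 0.05 s, during which the arm holds its last target. There are 200 camera calls.

## Working session

There is one attempt and no reset: what is moved stays moved. The work goes in short steps, Python scripts to look and compute and a tool call to move; the robot and the scene stay as the last step left them, time stands still between calls to the robot, and variables do not carry over. Pictures are saved under pics/ and viewed, about 8 in all and at most 12, crops included, and the job is handed in when it is done.

Besides the shell and the picture viewer there is one more tool, called after "Emit:" as name(argument=value, ...) on one line, values as JSON. step_arm: Moves the arm, as the interface text tells. Its arguments: {"type":"object","properties":{"plan":{"type":"string"},"grip_force":{"type":"number"}},"required":["plan"]}

```bash
mkdir -p pics
cat > h.py <<'E'
import numpy as np, cv2
from rig import readout, cams, workorder, spotter, ctrl
def cam(n):
    c=cams.camera_info(n); R=cv2.Rodrigues(np.array(c["rvec"],float))[0]; f=200/np.tan(np.radians(c["vfov"]/2))
    return c,R,np.array(c["tvec"],float).ravel(),f
def cloud(n,depth,C=None):
    c,R,t,f=C or cam(n)
    v,u=np.mgrid[0:400,0:640]; xd=(u-c["cx"])/f; yd=(v-c["cy"])/f
    x,y=xd.copy(),yd.copy()
    for _ in range(10):
        s=1+c["k1"]*(x*x+y*y); x,y=xd/s,yd/s
    P=np.stack([x*depth,y*depth,depth],-1)
    W=(P-t)@R
    W[depth<=0]=np.nan
    return W
def proj(n,p,C=None):
    c,R,t,f=C or cam(n); q=np.atleast_2d(p)@R.T+t; x=q[:,:2]/q[:,2:]; r2=(x**2).sum(1,keepdims=True)
    return x*(1+c["k1"]*r2)*f+[c["cx"],c["cy"]]
def save(n,im): cv2.imwrite(f"pics/{n}.png",im[...,::-1])
E
python3 - <<'E'
from h import *
print(readout.sense())
ims=[]
for n in ["scene","side"]:
    im,d=cams.capture(n); save(n,im); W=cloud(n,d); np.save(n+"W",W)
    print(n,cams.camera_info(n))
    for t in ["hob","saucepan","handle_hinge","handle_grip","red_pot","mug_coffee"]:
        for r in spotter.regions_of(n,t)[:2]:
            m=r["pixels"]; p=W[m]; print(t,round(r["conf"],2),np.round(r["extent"]),m.sum(),np.nanpercentile(p,[2,50,98],axis=0).round().tolist())
E
```

```text
{'time_s': 0.0, 'joints': array([ 9.25586882e-01,  3.13435716e-01,  1.49843606e+00,  1.34337529e-05,
        1.33098680e+00, -2.23371355e-01]), 'dq': array([-0.00107114, -0.00116426,  0.00010105, -0.00063326,  0.00186639,
       -0.00171251]), 'tau': array([-1.17705789e-03, -4.12250662e+01, -2.59745389e+01, -2.69604134e-04,
        4.15256945e-03,  1.34569527e-05]), 'eef_pos': array([214.79326013, 478.77270258, 230.74276661]), 'ee_rot': array([-2.72246535e-04,  2.09360188e-01,  9.77838387e-01, -5.71456534e-04]), 'force': array([-0.64649278,  0.45300154,  0.44105457]), 'wrist_torque': array([-0.01511254,  0.00955244, -0.04890504]), 'grip_width': 1.002684125472211}
scene {'vfov': 50.822534064078965, 'cx': 321.6095003917233, 'cy': 198.5103970628239, 'k1': -0.023378284039135357, 'rvec': array([ 0.53259131, -2.89827573,  0.77895261]), 'tvec': array([ 499.67436175,  179.54906728, 1219.26023373])}
hob 0.88 [309. 256. 134. 163.] 7607 [[387.0, -73.0, 28.0], [473.0, 246.0, 51.0], [611.0, 389.0, 56.0]]
saucepan 0.61 [324. 270. 100.  59.] 2813 [[340.0, 178.0, 50.0], [489.0, 243.0, 94.0], [555.0,
[... 870 characters left out ...]
5.0, 47.0], [614.0, 356.0, 50.0]]
saucepan 0.96 [286. 182.  74.  36.] 1203 [[330.0, 161.0, 47.0], [462.0, 231.0, 128.0], [556.0, 323.0, 144.0]]
handle_hinge 0.69 [286. 181.  72.  32.] 1157 [[332.0, 165.0, 57.0], [462.0, 230.0, 128.0], [556.0, 320.0, 144.0]]
handle_grip 0.85 [286. 182.  77.  40.] 1254 [[331.0, 158.0, -5.0], [461.0, 231.0, 128.0], [557.0, 646.0, 144.0]]
handle_grip 0.4 [333. 300.  24.  50.] 1050 [[372.0, -342.0, 2.0], [387.0, -337.0, 60.0], [409.0, -307.0, 99.0]]
red_pot 0.63 [331. 206.  67.  63.] 3369 [[423.0, -100.0, 55.0], [487.0, -46.0, 133.0], [579.0, 48.0, 180.0]]
mug_coffee 0.65 [329. 170.  23.  20.] 185 [[620.0, 400.0, 60.0], [657.0, 417.0, 82.0], [688.0, 486.0, 92.0]]
```

Run:
```python
from h import *
a=cv2.imread("pics/scene.png");b=cv2.imread("pics/side.png")
cv2.imwrite("pics/s2.png",cv2.resize(a[120:380,160:460],(800,693))[:600]); cv2.imwrite("pics/b2.png",cv2.resize(b[130:330,200:440],None,fx=3,fy=3))
# top-down: points between heights near rim and handle bars, both cams
W=np.concatenate([np.load(n+"W.npy").reshape(-1,3) for n in ("scene","side")])
W=W[~np.isnan(W).any(1)]
m=(W[:,2]>118)&(W[:,2]<160)&(W[:,0]>280)&(W[:,0]<620)&(W[:,1]>140)&(W[:,1]<340)
T=W[m]
img=np.zeros((360,220,3),np.uint8)
for p in T: img[int(620-p[0])+5,int(340-p[1])+5]=[0,int((p[2]-118)*6),255]
cv2.imwrite("pics/td.png",cv2.resize(img,None,fx=1.6,fy=1.6,interpolation=0))
```

```text
(no output)
```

View pics/s2.png

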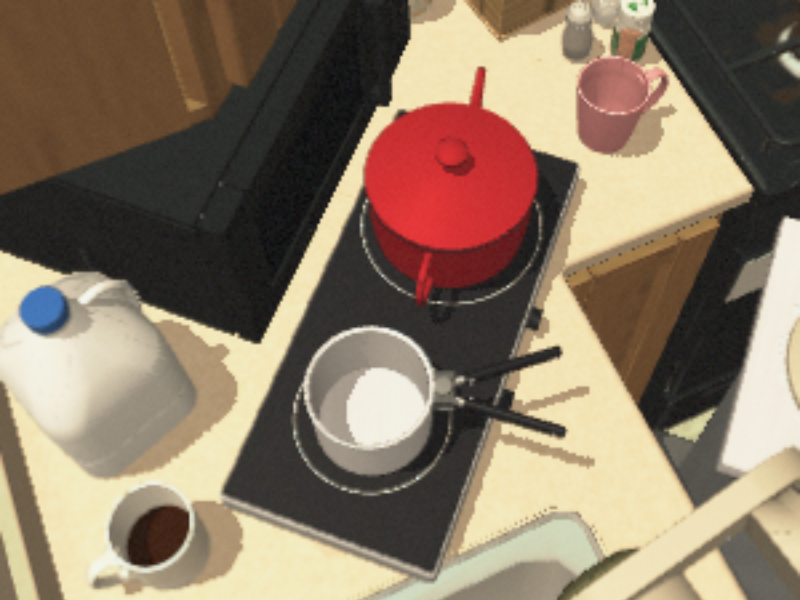

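View pics/b2.png

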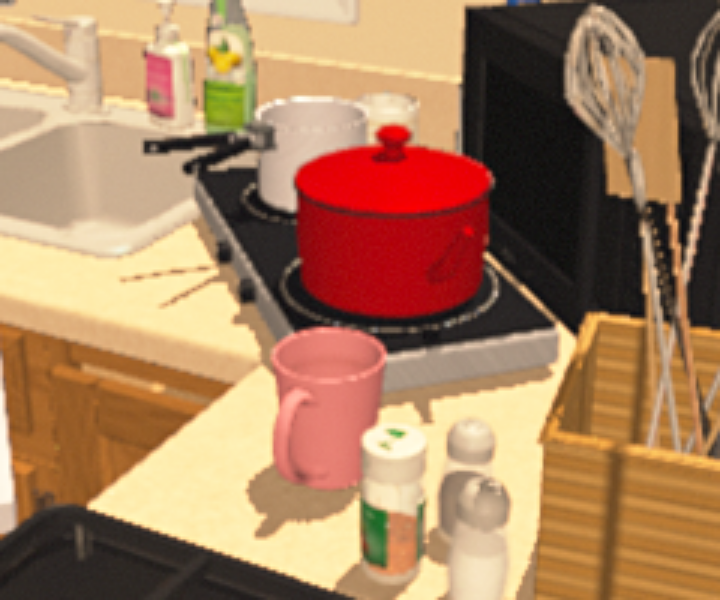

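View pics/td.png

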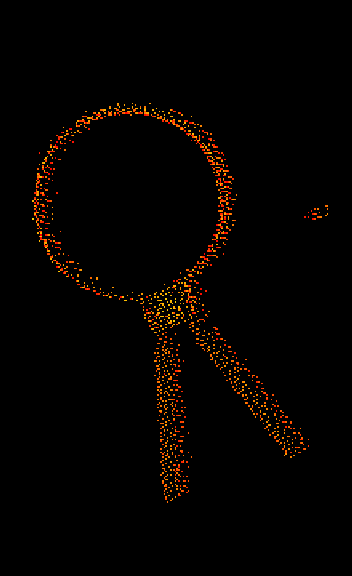

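The scene picture shows the saucepan at about (370,400) in its ring. Its two black bars point toward the front edge, right of it in the picture at (560,350) and (565,430). The red pot is clear at (450,190), and the top-down map shows the rim circle and both bars cleanly. Next I fit the numbers.

```bash
cat > fit.py <<'E'
from h import *
from scipy.optimize import least_squares
def rim(W,c0,zmin=125):
    m=(abs(np.hypot(W[:,0]-c0[0],W[:,1]-c0[1])-61)<12)&(W[:,2]>138)&(W[:,2]<152)
    P=W[m]; f=lambda p:np.hypot(P[:,0]-p[0],P[:,1]-p[1])-p[2]
    s=least_squares(f,[*c0,61],loss='soft_l1',f_scale=2).x
    return s,len(P)
def bars(W,c):
    r=np.hypot(W[:,0]-c[0],W[:,1]-c[1])
    m=(r>95)&(r<200)&(W[:,2]>120)&(W[:,2]<150)&(W[:,0]<c[0]+60)&~((W[:,0]>470)&(W[:,1]<160)); return W[m]
E
python3 - <<'E'
from fit import *
for n in ("scene","side"):
    W=np.load(n+"W.npy"); V=W.reshape(-1,3); V=V[~np.isnan(V).any(1)]
    s,k=rim(V,(499,261)); print(n,"rim",s.round(1),k)
    B=bars(V,s); a=np.unwrap(np.arctan2(B[:,1]-s[1],B[:,0]-s[0])%(2*np.pi)); 
    r=np.hypot(*(B[:,:2]-s[:2]).T)
    for lo in range(100,190,20):
        q=(r>lo)&(r<lo+20); aa=np.degrees(a[q]); 
        if q.sum()>10:
            g=(aa.min()+aa.max())/2; print(lo,q.sum(),"ang",np.median(aa[aa<g]).round(1),np.median(aa[aa>=g]).round(1),"z",np.median(B[q,2]).round(1))
W=np.load("sceneW.npy"); im=cv2.imread("pics/scene.png").astype(int)
z=W[...,2]; lum=im.sum(2)
hob=(abs(z-50)<7)&(lum<170)&(W[...,0]>350)&(W[...,0]<650)&(W[...,1]>-160)&(W[...,1]<400)
hob=cv2.morphologyEx(hob.astype(np.uint8),cv2.MORPH_OPEN,np.ones((3,3)))
P=W[...,:2][hob>0].astype(np.float32)
print("glass z",np.median(z[hob>0]))
print(cv2.minAreaRect(P))
# front and left edges by bins
def edge(k,lo,hi,other,side,st=15):
    xs=[];ys=[]
    for b in np.arange(lo,hi,st):
        q=P[(P[:,k]>b)&(P[:,k]<b+st)][:,other]
        if len(q)>8: xs.append(b+st/2); ys.append(np.percentile(q,98 if side>0 else 2))
    return np.array(xs),np.array(ys)
for side in (-1,1):
    x,y=edge(1,-100,360,0,side); print(np.c_[x,y].round().tolist()); 
x,y=edge(0,400,600,1,1); print("left",np.c_[x,y].round().tolist())
r=np.hypot(W[...,0]-499,W[...,1]-261)
ring=(lum>250)&(r>66)&(r<100)&(abs(z-50)<8)
R=W[ring]; f=lambda p:np.hypot(R[:,0]-p[0],R[:,1]-p[1])-79
print("ring",len(R),least_squares(f,[499,261],loss='soft_l1',f_scale=2).x.round(1))
E
```

```text
scene rim [496.9 263.8  59.4] 374
100 78 ang 190.4 209.1 z 139.9
120 76 ang 189.2 210.8 z 139.8
140 78 ang 188.5 211.7 z 139.8
160 107 ang 189.9 258.1 z 138.3
180 54 ang 211.7 253.8 z 137.3
side rim [499.7 259.8  59.5] 157
100 51 ang 192.9 211.6 z 131.3
120 56 ang 190.9 213.3 z 132.6
140 59 ang 190.1 213.7 z 132.4
160 56 ang 189.4 214.2 z 131.8
180 31 ang 188.8 214.0 z 130.9
glass z 51.449365973883815
((501.5404052734375, 138.79322814941406), (219.35595703125, 489.87158203125), 0.818099856376648)
[[-92.0, 396.0], [-78.0, 396.0], [-62.0, 396.0], [-48.0, 397.0], [-32.0, 395.0], [-18.0, 395.0], [-2.0, 395.0], [12.0, 395.0], [28.0, 395.0], [42.0, 395.0], [58.0, 395.0], [72.0, 395.0], [88.0, 395.0], [102.0, 396.0], [118.0, 396.0], [132.0, 397.0], [148.0, 398.0], [162.0, 407.0], [178.0, 394.0], [192.0, 393.0], [208.0, 395.0], [222.0, 394.0], [238.0, 393.0], [252.0, 393.0], [268.0, 393.0], [282.0, 393.0], [298.0, 392.0], [312.0, 393.0], [328.0, 395.0], [342.0, 395.0], [358.0, 393.0]]
[[-92.0, 440.0], [-78.0, 433.0], [-62.0, 428.0], [-48.0, 426.0], [-32.0, 423.0], [-18.0, 424.0], [-2.0, 423.0], [12.0, 423.0], [28.0, 423.0], [42.0, 611.0], [58.0, 610.0], [72.0, 610.0], [88.0, 608.0], [102.0, 606.0], [118.0, 606.0], [132.0, 606.0], [148.0, 605.0], [162.0, 605.0], [178.0, 607.0], [192.0, 608.0], [208.0, 608.0], [222.0, 607.0], [238.0, 607.0], [252.0, 607.0], [268.0, 607.0], [282.0, 606.0], [298.0, 605.0], [312.0, 605.0], [328.0, 601.0], [342.0, 604.0], [358.0, 602.0]]
left [[408.0, 376.0], [422.0, 375.0], [438.0, 377.0], [452.0, 379.0], [468.0, 380.0], [482.0, 381.0], [498.0, 381.0], [512.0, 381.0], [528.0, 379.0], [542.0, 380.0], [558.0, 381.0], [572.0, 380.0], [588.0, 379.0], [602.0, 372.0]]
ring 169 [501.4 259.1]
```

Emit:
step_arm(plan="-3.7 -2.4 0 -6 100;-7.4 -4.8 0 -12 100;-11.1 -7.2 0 -18 100;-14.8 -9.6 0 -24 100;-18.5 -12 0.5 -30 100;-22.2 -14.5 1 -37 100;-26 -17 1.5 -45 100;-26 -17 1.5 -45 100;-26 -17 1.5 -45 100;-26 -17 1.5 -45 100", grip_force=40)

```text
time_s: 1.7
eef_pos: [382.2, 218.1, 216.4]
ee_rot: [0.0, -0.18, 0.984, 0.0]
force: [0.1, 1.1, 0.1]
grip_width: 1.003
```

Run:
```python
from fit import *
s=readout.sense(); print(s["eef_pos"],s["ee_rot"],s["joints"],s["force"])
C=cam("wrist"); im,d=cams.capture("wrist"); W=cloud("wrist",d,C); np.save("wr1",W)
for p in [(382,218,132),(314,234,140),(341,161,140)]:
    u=proj("wrist",[p],C)[0]; print(u.round()); 
save("wr1",im)
V=W.reshape(-1,3); V=V[~np.isnan(V).any(1)]
m=(V[:,2]>125)&(V[:,2]<155); print(m.sum(), V.min(0),V.max(0))
c=(498.5,262)
B=bars(V,c); r=np.hypot(*(B[:,:2]-c).T); a=np.degrees(np.arctan2(B[:,1]-c[1],B[:,0]-c[0]))%360
for lo in range(95,190,10):
    q=(r>lo)&(r<lo+10); aa=a[q]
    if q.sum()>10:
        g=(aa.min()+aa.max())/2; print(lo,q.sum(),"ang",np.median(aa[aa<g]).round(1),np.median(aa[aa>=g]).round(1),"z",np.median(B[q,2]).round(1), "ext",aa.min().round(1),aa.max().round(1))
```

```text
[382.22518198 218.07605712 216.43843111] [ 7.50422646e-05 -1.80382503e-01  9.83596528e-01  1.26841081e-04] [ 2.50873412e-01  1.37833505e-01  1.75910365e+00  2.56164827e-04
  1.24448817e+00 -1.68275565e+00] [0.13596914 1.07878616 0.06454977]
[315. 209.]
[378. 125.]
[252. 124.]
15864 [  73.56149664 -379.97897178 -922.66553235] [721.27953872 746.42937555 302.66710633]
95 448 ang 193.8 208.7 z 138.2 ext 189.8 212.8
105 439 ang 192.6 209.6 z 138.3 ext 189.0 213.1
115 452 ang 191.8 210.4 z 138.4 ext 188.7 213.5
125 473 ang 191.2 210.9 z 138.3 ext 188.2 213.9
135 491 ang 190.6 211.5 z 138.3 ext 187.8 214.1
145 507 ang 190.1 211.8 z 138.3 ext 187.6 214.4
155 534 ang 201.0 259.6 z 138.3 ext 187.4 259.8
165 940 ang 190.7 258.3 z 137.8 ext 187.1 260.2
175 1009 ang 190.3 255.4 z 137.9 ext 186.8 257.4
185 685 ang 212.0 253.4 z 136.9 ext 187.0 254.7
```

View pics/wr1.png

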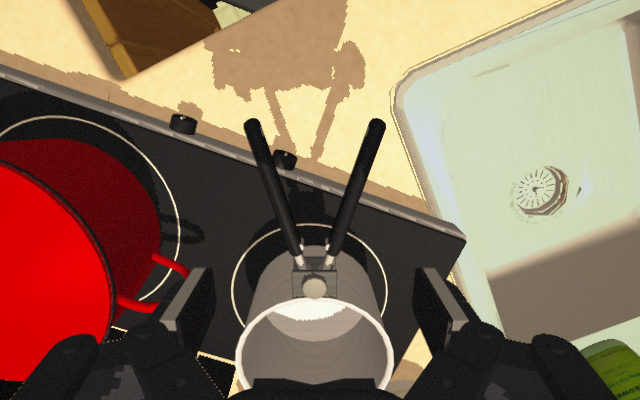

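The wrist view shows both bars symmetric about the fingers' centre plane (picture column about 315). The fit puts the grip point at (382.8, 217.4) mm, within 1 mm of the TCP. I'm going down.

Emit:
step_arm(plan="0 0 3 0 100;0 0 6 0 100;0 0 8.5 0 100;0 0 10 0 100;0 0 10.5 0 100;0 0 10.5 0 100;0 0 10.5 0 100")

```text
time_s: 2.45
eef_pos: [382.9, 218.0, 112.2]
ee_rot: [0.001, -0.181, 0.983, 0.0]
force: [0.5, 0.7, -0.7]
grip_width: 1.0
```

Emit:
step_arm(plan="0 0 0 0 75;0 0 0 0 75;0 0 0 0 60;0 0 0 0 45;0 0 0 0 30;0 0 0 0 20;0 0 0 0 15;0 0 0 0 15;0 0 0 0 15", grip_force=40)

```text
time_s: 3.35
eef_pos: [382.6, 217.5, 111.5]
ee_rot: [0.0, -0.181, 0.984, 0.0]
force: [-2.8, 0.6, 5.4]
grip_width: 0.243
```

Run:
```python
from fit import *
s=readout.sense(); print(s["force"],s["grip_width"])
out=[]
for n in ("scene","side"):
    im,d=cams.capture(n); V=cloud(n,d).reshape(-1,3); V=V[~np.isnan(V).any(1)]
    print(n,rim(V,(498,262))[0].round(1)); 
    out.append(cv2.resize(im[200:310,240:400] if n=="scene" else im[150:240,200:331],(400,275)))
save("c1",np.hstack(out))
```

```text
[-2.78042639  0.58785589  5.36937829] 0.2426594091198913
scene [496.6 263.9  59.4]
side [499.3 259.6  59.5]
```

View pics/c1.png

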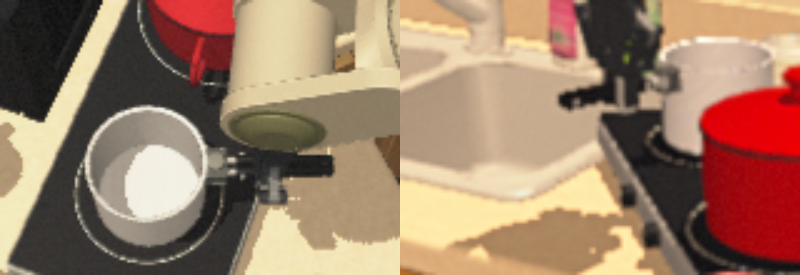

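The handle shut and the pan hasn't moved. The tool presses down with about 5 N from the pads' forward swing, so I'll release a little, which also tests the snap, and regrip gently.

Emit:
step_arm(plan="0 0 0 0 38;0 0 0 0 38;0 0 0 0 38;0 0 0 0 38;0 0 0 0 15;0 0 0 0 15;0 0 0 0 15;0 0 0 0 15", grip_force=25)

```text
time_s: 4.25
eef_pos: [382.5, 217.5, 111.3]
ee_rot: [-0.0, -0.181, 0.984, 0.0]
force: [-1.1, 1.5, 1.7]
grip_width: 0.253
```

Run:
```python
from h import *
s=readout.sense(); print(s["eef_pos"],s["force"],s["wrist_torque"],s["grip_width"])
R=cv2.Rodrigues
w,x,y,z=s["ee_rot"]; psi=np.arctan2(2*(x*y+w*z),1-2*(y*y+z*z)); print(np.degrees(psi)%360)
c=np.array([498.3,261.8]); p=s["eef_pos"][:2]; v=p-c; print("r",np.hypot(*v),"ang",np.degrees(np.arctan2(v[1],v[0]))%360)
tx=np.array([np.cos(psi),np.sin(psi)]); ty=np.array([np.sin(psi),-np.cos(psi)])
for a in range(0,116,5):
    t=np.radians(-a); d=np.array([[np.cos(t),-np.sin(t)],[np.sin(t),np.cos(t)]])@v+c-p
    print(a,(d@tx/10).round(2),(d@ty/10).round(2))
```

```text
[382.50953573 217.49447492 111.3150333 ] [-1.13039373  1.52205234  1.71461625] [0.11836381 0.14335087 0.1593236 ] 0.25272946493953763
200.84275783485108
r 123.97746233982211 ang 200.93861753790776
0 0.0 0.0
5 -0.05 1.08
10 -0.18 2.15
15 -0.42 3.21
20 -0.74 4.24
25 -1.15 5.24
30 -1.65 6.2
35 -2.23 7.11
40 -2.89 7.97
45 -3.62 8.77
50 -4.41 9.5
55 -5.27 10.16
60 -6.18 10.75
65 -7.14 11.25
70 -8.14 11.66
75 -9.17 11.99
80 -10.22 12.23
85 -11.3 12.37
90 -12.38 12.42
95 -13.46 12.37
100 -14.53 12.23
105 -15.59 12.0
110 -16.62 11.68
115 -17.62 11.27
```

Emit:
step_arm(plan="-0.05 1.08 0 5 15;-0.18 2.15 0 10 15;-0.42 3.21 0 15 15;-0.74 4.24 0 20 15;-1.15 5.24 0 25 15;-1.65 6.2 0 30 15;-2.23 7.11 0 35 15;-2.89 7.97 0 40 15;-3.62 8.77 0 45 15;-3.62 8.77 0 45 15")

```text
time_s: 5.25
eef_pos: [384.8, 312.8, 111.2]
ee_rot: [-0.001, 0.21, 0.978, -0.0]
force: [-3.5, -0.8, 4.4]
grip_width: 0.254
```

Run:
```python
from fit import *
s=readout.sense(); print(s["joints"],s["force"],s["grip_width"])
for n in ("scene","side"):
    im,d=cams.capture(n); V=cloud(n,d).reshape(-1,3); V=V[~np.isnan(V).any(1)]
    print(n,rim(V,(498,262)))
```

```text
[ 4.45703397e-01  3.84065867e-01  1.73899768e+00  1.15619411e-04
  1.02002033e+00 -7.01422330e-01] [-3.46270636 -0.75973885  4.44279984] 0.25403638081550595
scene (array([496.59237588, 264.06987399,  59.39868271]), 269)
side (array([500.23661411, 260.62628894,  59.35124316]), 161)
```

Emit:
step_arm(plan="-0.05 1.08 0 5 15;-0.18 2.15 0 10 15;-0.42 3.21 0 15 15;-0.74 4.24 0 20 15;-1.15 5.24 0 25 15;-1.65 6.2 0 30 15;-2.23 7.11 0 35 15;-2.89 7.97 0 40 15;-3.62 8.77 0 45 15;-3.62 8.77 0 45 15")

```text
time_s: 6.35
eef_pos: [454.7, 377.7, 111.3]
ee_rot: [-0.0, 0.568, 0.823, 0.0]
force: [-2.7, 1.4, 4.1]
grip_width: 0.248
```

Emit:
step_arm(plan="-0.05 1.08 0 5 15;-0.18 2.15 0 10 15;-0.42 3.21 0 15 15;-0.74 4.24 0 20 15;-0.74 4.24 0 20 15;-0.74 4.24 0 20 15")

```text
time_s: 6.95
eef_pos: [496.4, 385.3, 111.4]
ee_rot: [0.0, 0.701, 0.714, 0.0]
force: [0.7, 0.9, 0.7]
grip_width: 0.25
```

Run:
```python
from fit import *
s=readout.sense(); print(s["joints"],s["force"],s["grip_width"])
out=[]
for n in ("scene","side"):
    im,d=cams.capture(n); V=cloud(n,d).reshape(-1,3); V=V[~np.isnan(V).any(1)]
    print(n,rim(V,(498,262)))
    out.append(cv2.resize(im[200:340,220:400] if n=="scene" else im[150:240,220:336],(400,311)))
save("c2",np.hstack(out))
```

```text
[ 4.74118984e-01  6.44409767e-01  1.31159613e+00 -5.05686980e-04
  1.18463401e+00  4.55901287e-01] [0.69673343 0.88840601 0.72815265] 0.2502913636383508
scene (array([488.56659411, 320.71620621,   2.03697375]), 3)
side (array([502.87622854, 260.72892366,  58.8388875 ]), 161)
```

View pics/c2.png

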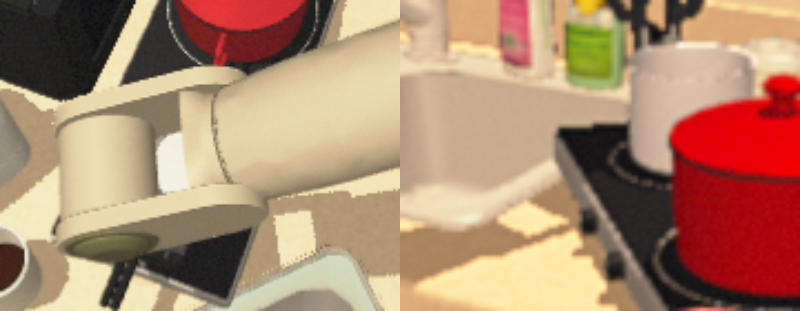

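The arm hides part of the handle. The side view shows the pan upright in its ring, rim centre about (502, 262) mm. I'm releasing, rising and checking.

Emit:
step_arm(plan="0 0 0 0 35;0 0 0 0 50;0 0 0 0 50;0 0 0 0 50;0 0 -2 0 50;0 0 -5 0 50;0 0 -9 0 50;0 0 -13 0 50;0 0 -13 0 50")

```text
time_s: 7.95
eef_pos: [497.8, 386.5, 247.4]
ee_rot: [0.002, 0.702, 0.712, 0.005]
force: [-0.1, 0.9, 0.4]
grip_width: 0.499
```

Emit:
step_arm(plan="0 -4 0 0 50;0 -8 0 0 50;0 -12 0 0 50;0 -16 0 0 50;0 -20 0 0 50;0 -20 0 0 50;0 -20 0 0 50;0 -20 0 0 50")

```text
time_s: 8.75
eef_pos: [297.2, 382.7, 241.0]
ee_rot: [0.0, 0.702, 0.712, -0.0]
force: [-0.3, -0.7, 0.0]
grip_width: 0.498
```

Run:
```python
from fit import *
s=readout.sense(); print(s["eef_pos"],s["force"],s["grip_width"])
C=cam("wrist"); iw,dw=cams.capture("wrist"); 
out=[cv2.resize(iw,(498,311))]
for n in ("scene","side","wrist"):
    if n=="wrist": im,W=iw,cloud(n,dw,C)
    else:
        im,d=cams.capture(n); W=cloud(n,d)
    V=W.reshape(-1,3); V=V[~np.isnan(V).any(1)]
    c,k=rim(V,(502,261)); print(n,c.round(1),k,"rim z",np.median(V[(abs(np.hypot(V[:,0]-c[0],V[:,1]-c[1])-60)<3)&(V[:,2]>138)&(V[:,2]<155),2]))
    q=(abs(V[:,0]-502)<60)&(V[:,1]>362)&(V[:,1]<460)&(V[:,2]>120)&(V[:,2]<146); B=V[q,:2]
    if len(B)>20:
        l=cv2.fitLine(B.astype(np.float32),cv2.DIST_HUBER,0,.01,.01).ravel(); print(" handle",len(B),np.degrees(np.arctan2(l[1],l[0])).round(1),l[2:],"xspan",np.percentile(B[:,0],[2,98]),"end",B[:,1].max())
    m=(V[:,2]>58)&(V[:,2]<190)&(V[:,0]>400)&(V[:,0]<600)&(V[:,1]>-130)&(V[:,1]<60)
    if n=="scene": out.append(cv2.resize(im[190:340,205:355],(300,311)))
save("c3",np.hstack(out))
```

```text
[297.24090584 382.71422656 241.03269393] [-0.32412878 -0.66873754  0.00222115] 0.4975648685073065
scene [499.7 265.1  59.2] 371 rim z 146.31485234187667
 handle 380 -87.4 [496.9447 407.8752] xspan [485.02622162 507.71553256] end 454.42551234565144
side [502.3 261.6  59.4] 159 rim z 141.9516756861329
 handle 57 88.9 [493.52292 404.95193] xspan [488.04661986 509.55367192] end 448.4592618430215
wrist [498.6 263.4  58.9] 2687 rim z 143.52978078409458
 handle 4615 -88.8 [490.4646  409.05902] xspan [483.98914766 505.56113782] end 451.21237733764593
```

View pics/c3.png

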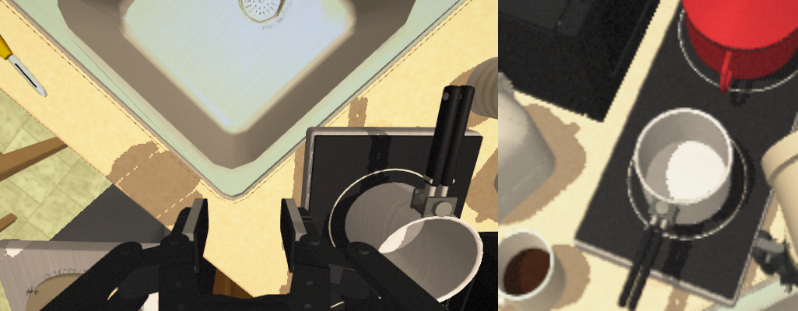

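The view shows the handle shut (about 22 mm wide), pointing left, and the pan inside its ring. I'm handing in.

```bash
python3 -c "
from rig import workorder; print(workorder.finish_job())"
```

```text
the job is handed in; nothing more can be done
None
```

The saucepan's handle is snapped shut and points to the left, and the pan stands in its ring. I handed the job in at about 9 s of the 45 s allowed; the hand-in reports no verdict.

I gripped the handle from both sides at its grip point with 40 N until it snapped shut. I let go briefly to check that it held, then regripped at 25 N. I swung the pan 110° about its own axis on the glass, released it and backed the arm off.

**Last checks:**
- **Handle:** it measures about 22 mm across, which is shut. It lies between 1° and 3° off the hob's front-edge direction in the three cameras, where 15° is allowed.
- **Pan position:** the axis is about 2–6 mm from the ring's centre, where 20 mm is allowed. The rim is at its normal height, so the pan is standing flat.
- **Robot:** the forces read near zero and the arm is clear of everything.
- **Other things:** the red pot and the coffee mug look unmoved in the pictures. I did not measure them again, nor check the pink cup, shakers and spice jar again; the arm never went near them.

The scene and side cameras disagreed by about 3–4 mm on the pan's centre throughout. That is within the tolerances, so I averaged them.

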